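# Close the sample carousel and hold its index plunger back

### The arm

A 7-joint arm with a two-finger parallel gripper is mounted at the origin on a cart in front of the work surface, level with it; the furniture and walls round the work are solid. World frame = base frame: x ahead of the robot, y to its left, z up, the work surface at z = 0. Lengths are in m, angles in rad, forces in N, time in s.
With the tool pointing down it reaches from about 0.425 to 0.925 m from the base axis. Payload 6.8 kg.
Tool frame: the origin (TCP) lies at the very end of the fingers, on their centre line; the grasp point (between the pads) lies bot.grip_point_offset behind it (bot.grip_point_offset is the distance from the TCP to the grasp point, in m); z points along the fingers, y is the line along which they close (so a half turn about z gives the same grasp; the last joint's range is limited). The gripper opens to 85 mm and grips with 20 to 120 N. Pads are 22 mm wide; open, the fingers measure 114 mm over their backs; the gripper's body (76 mm by 85 mm) begins 54 mm behind the grasp point. The pads swing forward as they close: fully open they stand 13 mm farther back than shut.
Start: joints at [1.151, 0.477, 0.022, 1.555, -0.011, 1.109, -0.083], TCP at [0.207, -0.642, 0.206] pointing down, gripper open.
Joint ranges: [-2.96, 2.96], [-0.34, 2.1], [-1.41, 1.46], [0.24, 2.44], [-1.37, 4.51], [0.17, 1.92], [-2.96, 2.96]. Speed limits (rad/s): [2.39, 2.39, 3.14, 3.14, 3.14, 3.14, 3.14].

### API

Orientations are given as a unit quaternion [w, x, y, z].
In Python, from station import bot, imaging gives the robot as it stands. The module is installed in compiled form; this text tells all that it offers.
- The arm moves only by the tool carry_out, never from a script. Its argument "targets" is one flat list of numbers, 5 for each row, row after row: the closure in counts, from 0 (fully open) to 255 (shut), then the shift along the world's x, y, z in mm, then the turn about the world's z in degrees. A call has 1 to 20 rows; each row shifts and turns the commanded pose from where the row before left it; what a row does not reach is not made up. A row lasts 1/10 s, in which the tool goes at most 50 mm and 8.59 degrees, less where a joint would pass 70% of its speed; a pose out of reach is approached as far as the arm can. A call is refused whole if a number of a shift passes 50 or a number of a turn 8.59, either way. A call with a gripper value outside its range is refused whole. The fingers move at their own pace and stop on an object; "newtons" is the grip in N (left out, the last holds). Time passes only in rows, so rows that do not move let the fingers close. It gives the time, the measured TCP pose, the force, the opening and the grip force at its end, in the units of the state.
- bot.get_obs(): the state, without advancing time (a new reading comes with each control period).
- imaging.read_camera(name): name is "scene" or "top"; returns a dict with "frame" (480x640x3 uint8, red, green, blue), "fov_y" (degrees; the focal length in pixels is half the picture's height over the tangent of half this angle, whatever the lens; pixels are square), "cx", "cy" (the principal point, pixels), "pose" (4x4, takes a point from camera to world coordinates). Camera axes: x right, y up, looking along -z (the intrinsics and any distortion apply to the point x, -y, -z); pixel columns grow to the right and rows downward; lengths in m; the calibration is good to about 2 mm. A picture is of the moment at which its call begins. There is no depth.
- bot.hand_in(): hands the job in; it is judged then, once.
The state is a dict: "t": time; "q": joint angles; "joint_vel": joint speeds; "joint_torque": joint torques, N m; "eef_pos": TCP position; "tool_rot": TCP orientation; "contact_force": force on the tool from outside, world axes, zero at the start; "torque": the same for the moment, N m; "gripper_width": opening from 0.0 (shut) to 1.0 (fully open); "grasp_force": force on a finger pad.
Only numpy, scipy, OpenCV 4.12 (cv2) and the standard library are available. Lean on these libraries where they do the work, as an engineer would, in place of code of your own. Each camera call takes 0.05 s, during which the arm holds its last target. There are 200 camera calls.

### The job

The sample carousel is loaded: first set its loose blue lid on the drum, fully home and level, lowering it rather than dropping it, and let go of it. Then pull the carousel's red sprung index plunger fully back, so that its pin is clear of its hole and a colleague can turn the drum, and finish while still holding it there in the gripper. Leave the other things on the bench where they are.

Things in the scene. Friction and masses are not known exactly. Their poses are not given: they have to be found in the camera images.
- carousel: Sample carousel, fixed to the bench at a varying place and heading: open aluminium drum, outer diameter 132 mm, opening 124 mm, flat rim 74 mm above the bench, four white crucibles in it. Origin on the drum's axis at bench level, z up. On its own -x side are a bracket and a level index plunger with a red knob; pulling goes along the carousel's own -x, away from the drum.
- seat_hole (a point): Mouth of the hole in the drum's side that the steel pin sits in, 66 mm from the drum's axis along the carousel's own -x, 45 mm above the bench; axes as the carousel's. Next to it, 10 mm off, a grey bracket 40 mm wide and 64 mm high, its outer face 92 mm from the drum's axis; from that a fixed guide barrel, diameter 18 mm, reaches out 15 mm to the knob.
- plunger_grip (a point): Centre of the grip of the red pull knob; moves with it, axes as the carousel's. Seated: 120 mm from the drum's axis along the carousel's own -x, 45 mm above the bench. The grip is a level round bar along x, diameter 22 mm, length 26 mm (13 mm either side of this point), free to be pinched from above; on its outer end (-x) a flange, diameter 30 mm, 6 mm thick.
- plunger (a joint): Travel of the plunger in m: 0 seated (pin 7 mm inside the drum's hole), 0.020 fully back at a hard stop. A spring drives it home: about 3 N when seated, rising to 9 N fully back; released, it snaps back to 0.
- lid_knob (a point): Grip point on the upright black knob (diameter 22 mm, 32 mm high) of the loose round lid, on its axis, z up, 9 mm below the knob's top, 23 mm above the blue disc (diameter 138 mm, 5 mm thick), 34 mm above the underside. It starts flat on the bench, knob up (point 34 mm up); seated, disc resting on the drum's rim, this point is 102 mm above the bench.
- lid: The same loose lid, about 0.2 kg: under the disc is a black plug 6 mm deep, tapering from 114 to 110 mm diameter, that drops into the drum's opening. Origin at the centre of the plug's underside, z up.
- by_reagent_b: Bystander: white reagent bottle with blue cap, 54 mm wide, 105 high. Origin at the centre of its underside.
- by_beaker_100: Bystander: glass beaker, 57 mm wide, 71 high. Origin at the centre of its underside.
- by_vial_1: Bystander: small vial with blue cap, 26 mm wide, 59 high. Origin at the centre of its underside.
- by_timer: Bystander: flat grey-white timer, 62 x 62 x 19 mm. Origin at the centre of its underside.
- by_sample_tin_0: Bystander: round white tin, 58 mm wide, 34 high. Origin at the centre of its underside.
- by_stopper_0: Bystander: red-brown rubber stopper, 31 mm wide, 25 high. Origin at the centre of its underside.
Things that resemble listed ones, but are neither listed nor needed, are in the scene too. Several things look just like the carousel: the one meant starts farthest from the robot's base.

How it is judged:
By the outcome, as a careful person would: the job done as asked, in the order asked, and still so for the second after the job is handed in, while the arm keeps its last pose, push and grip.
It also fails if it takes over 51 s, if anything falls off the work surface, if the arm or the gripper's body presses on something with over 40 N, if the wrist force passes 120 N, or if a joint passes its speed limit or range.

## Working session

There is one attempt and no reset: what is moved stays moved. The work goes in short steps, Python scripts to look and compute and a tool call to move; the robot and the scene stay as the last step left them, time stands still between calls to the robot, and variables do not carry over. Pictures are saved under pics/ and viewed, at most 12 in all, crops included, and the job is handed in when it is done.

Besides the shell and the picture viewer there is one more tool, called after "Call:" as name(argument=value, ...), one argument or row to a line, values as JSON. carry_out: Moves the arm, as the interface text tells. Its arguments: {"type":"object","properties":{"targets":{"type":"array","items":{"type":"number"}},"newtons":{"type":"number"}},"required":["targets"]}

```bash
mkdir -p pics; python3 - <<'E'
from station import bot, imaging
import cv2,numpy as np
print(bot.grip_point_offset, bot.get_obs())
for n in("scene","top"):
    c=imaging.read_camera(n); print(n,{k:v for k,v in c.items() if k!='frame'})
    cv2.imwrite(f'pics/{n}0.png',c['frame'][...,::-1])
E
```

```text
0.0187 {'t': 0.0, 'q': array([ 1.15093289,  0.47779242,  0.02234008,  1.5564425 , -0.01151699,
        1.10932956, -0.0831137 ]), 'joint_vel': array([ 0.00053462,  0.00244099,  0.00020071,  0.00086968, -0.00165393,
        0.00044788, -0.00101181]), 'joint_torque': array([ 8.35604369e-04, -5.96443033e+01,  1.60826359e+00, -2.81200451e+01,
        1.24420857e-02,  9.44914296e-03,  3.13648661e-05]), 'eef_pos': array([ 0.20683701, -0.64185148,  0.20473471]), 'tool_rot': array([-8.99262961e-04,  9.87874599e-01,  1.55251174e-01, -2.03122285e-04]), 'contact_force': array([0.45221426, 0.09405449, 0.74999693]), 'torque': array([-0.06038817, -0.02293038,  0.00088493]), 'grasp_force': 0.0, 'gripper_width': 1.0015537491311974}
scene {'fov_y': 45.572899819839286, 'cx': 314.24378168407645, 'cy': 241.61618774622548, 'pose': array([[-0.69229909,  0.40620775, -0.59642035, -0.17314723],
       [-0.72155294, -0.40013187,  0.56502729,  0.6097932 ],
       [-0.00912832,  0.82151673,  0.57011133,  0.76797728],
       [ 0.        ,  0.        ,  0.        ,  1.        ]])}
top {'fov_y': 48.1252857425755, 'cx': 315.7271247767028, 'cy': 234.46918638585677, 'pose': array([[-0.0260588 ,  0.99921666, -0.02978274,  0.53442223],
       [-0.99963029, -0.02627771, -0.00698268, -0.10315027],
       [-0.00775983,  0.02958977,  0.99953201,  1.18139081],
       [ 0.        ,  0.        ,  0.        ,  1.        ]])}
```

View pics/scene0.png

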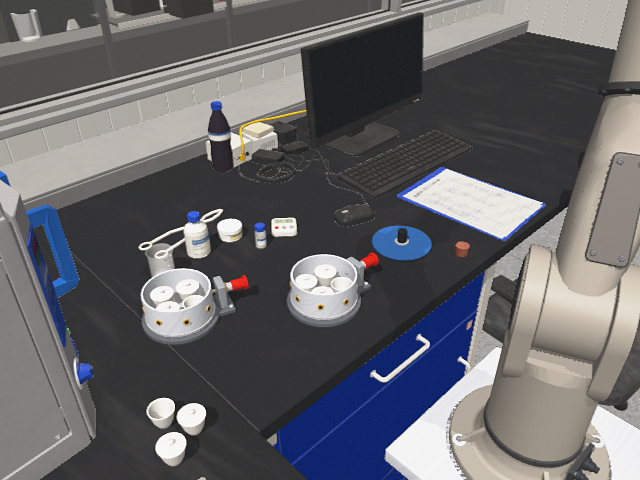

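View pics/top0.png

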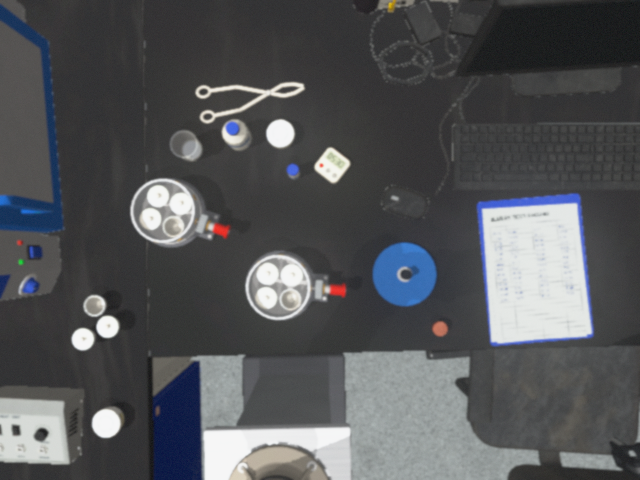

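The top view shows two candidate carousels: A at (165,212) and B at (278,286). The lid is at (404,274) with its knob at (405,274). I'll compute the distances from the base and confirm on a crop.

```bash
cat > h.py <<'E'
import numpy as np,cv2
from station import bot,imaging
def cam(n):
    c=imaging.read_camera(n); c['f']=240/np.tan(np.radians(c['fov_y']/2)); return c
def proj(c,P):
    P=np.atleast_2d(P); R=c['pose'][:3,:3];t=c['pose'][:3,3]
    p=(P-t)@R; return np.c_[c['cx']+c['f']*p[:,0]/-p[:,2], c['cy']-c['f']*p[:,1]/-p[:,2]]
def back(c,uv,z):
    d=c['pose'][:3,:3]@np.array([(uv[0]-c['cx'])/c['f'],-(uv[1]-c['cy'])/c['f'],-1]); t=c['pose'][:3,3]
    return t+d*(z-t[2])/d[2]
def circ(o,r,z,n=60):
    a=np.linspace(0,2*np.pi,n); return np.c_[o[0]+r*np.cos(a),o[1]+r*np.sin(a),np.full(n,z)]
def blobs(c,name):
    h=cv2.cvtColor(c['frame'],cv2.COLOR_RGB2HSV)
    if name=='red': m=((h[...,0]<5)|(h[...,0]>174))&(h[...,1]>190)&(h[...,2]>110)
    if name=='blue': m=(h[...,0]>98)&(h[...,0]<115)&(h[...,1]>150)&(h[...,2]>80)
    n,l,s,ce=cv2.connectedComponentsWithStats(m.astype(np.uint8))
    return [(ce[i],s[i],l==i) for i in range(1,n) if s[i,4]>40]
E
python3 - <<'E'
from h import *
T=cam('top');S=cam('scene')
for uv in((167,212),(278,286)): print('drum',uv,back(T,uv,.074),np.hypot(*back(T,uv,.074)[:2]))
for c in(T,S):
  for k in('red','blue'):
    for ce,s,m in blobs(c,k): print(k,ce.round(1),s,back(c,ce,.045 if k=='red' else .011).round(4))
a=cv2.resize(T['frame'][160:270,110:260],None,fx=5,fy=5,interpolation=cv2.INTER_CUBIC)[...,::-1]
cv2.imwrite('pics/cropA.png',a)
E
```

```text
drum (167, 212) [0.62198506 0.21089815 0.074     ] 0.6567674192377604
drum (278, 286) [ 0.46346802 -0.01508452  0.074     ] 0.46371343735702414
red [221.  229.9] [214 225  15  12 110] [0.5833 0.1052 0.045 ]
red [338. 290.] [331 286  14  10 108] [ 0.4499 -0.1391  0.045 ]
blue [ 33.7 158.2] [   0    5   63  227 3400] [0.7532 0.5201 0.011 ]
blue [232.2 128.1] [227 123  11  11  99] [0.8075 0.0822 0.011 ]
blue [292.3 168.9] [287 164  11  11  87] [ 0.714  -0.0474  0.011 ]
blue [527.7 202.5] [477 194 104  39 723] [ 0.6266 -0.5579  0.011 ]
blue [404.2 273.7] [ 373  242   64   64 2926] [ 0.479  -0.2848  0.011 ]
blue [ 34.4 251.5] [ 29 246  13  12 108] [0.5483 0.5206 0.011 ]
blue [  2.5 282.7] [  0 276   8  21  93] [0.4821 0.5913 0.011 ]
blue [ 30.4 286. ] [ 23 279  15  14 132] [0.4732 0.5301 0.011 ]
red [370.7 259.7] [361 253  18  15 152] [ 0.4507 -0.1454  0.045 ]
red [239.6 282.9] [230 275  18  16 175] [0.5833 0.1014 0.045 ]
blue [215.6 105.5] [211 102  10   8  72] [ 1.4772 -0.4782  0.011 ]
blue [427.8 194. ] [397 167  92  68 322] [ 0.5677 -0.5056  0.011 ]
blue [  3.4 177.5] [  0 171   9  14  62] [1.4576 0.2619 0.011 ]
blue [523.  222.8] [500 203  45  37 106] [ 0.3211 -0.5564  0.011 ]
blue [ 54.2 259.9] [  26  205   53  142 2457] [0.9751 0.3238 0.011 ]
blue [193.  216.5] [187 211  13  12 121] [ 0.91   -0.0013  0.011 ]
blue [259.4 226.8] [254 222  11  10  84] [ 0.7574 -0.0895  0.011 ]
blue [401.3 243.3] [ 372  226   60   35 1428] [ 0.4727 -0.2789  0.011 ]
blue [381.5 398.7] [  274   271   211   209 16869] [0.2098 0.097  0.011 ]
blue [ 84.1 372.2] [ 77 363  16  21 232] [0.6121 0.4262 0.011 ]
```

View pics/cropA.png

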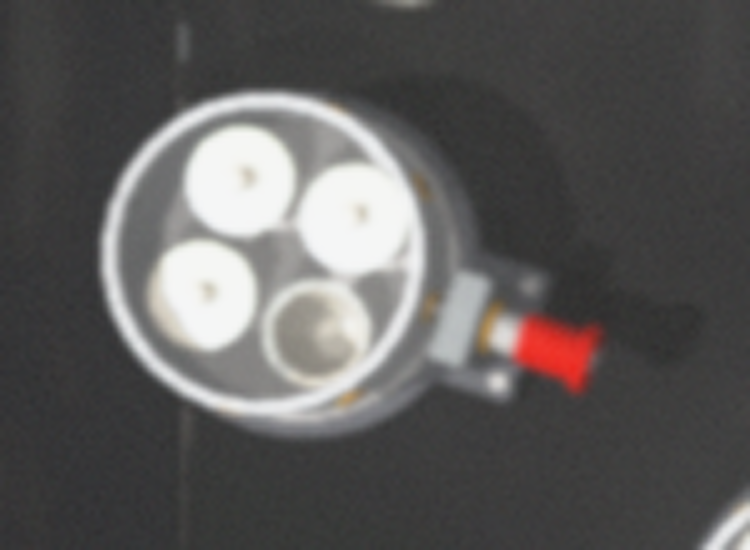

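The crop confirms A: a drum with four crucibles at full-image (162,211) and a red knob at (221,230). It is 0.66 m from the base and B is 0.46 m, so A is the one meant. Next I measure the drum and lid in both views.

```bash
cat >> h.py <<'E'
from scipy.optimize import minimize
def rim(cs,x0):
    gs=[cv2.GaussianBlur(cv2.cvtColor(c['frame'],cv2.COLOR_RGB2GRAY),(5,5),0).astype(np.float32) for c in cs]
    def cost(x):
        v=0
        for c,g in zip(cs,gs):
            uv=proj(c,circ(x,.064,.074,120)).astype(np.float32)
            v-=cv2.remap(g,uv[:,:1],uv[:,1:],1).mean()
        return v
    b=min(((cost((x0[0]+i*.003,x0[1]+j*.003)),x0[0]+i*.003,x0[1]+j*.003) for i in range(-6,7) for j in range(-6,7)))
    return minimize(cost,b[1:],method='Nelder-Mead',options=dict(xatol=1e-4,initial_simplex=np.array(b[1:])+[[0,0],[.002,0],[0,.002]])).x
def disc(c,near,z,r=.069):
    from itertools import chain
    ce,s,m=min(blobs(c,'blue'),key=lambda b:np.hypot(*(b[0]-near)))
    h=cv2.convexHull(cv2.findContours(m.astype(np.uint8),0,2)[0][0] if 0 else np.argwhere(m)[:,::-1].astype(np.int32))
    im=np.zeros((480,640),np.uint8); cv2.fillPoly(im,[h],1)
    def iou(x):
        o=np.zeros((480,640),np.uint8); cv2.fillPoly(o,[np.round(proj(c,circ(x,r,z))*16).astype(np.int32)],1,shift=4)
        return ((o^im)).sum()
    b=back(c,ce,z)[:2]
    return minimize(iou,b,method='Nelder-Mead',options=dict(initial_simplex=b+[[0,0],[.006,0],[0,.006]])).x
E
python3 - <<'E'
from h import *
T=cam('top');S=cam('scene')
for cs in([T],[S],[T,S]): print('rimA',rim(cs,(.623,.217)))
print('lid',disc(T,(404,274),.011),disc(S,(401,243),.011))
def knob(x):
    e=0
    return e
for c in(T,S):
    for ce,s,m in blobs(c,'red'): print(back(c,ce,.045))
E
```

```text
rimA [0.62575452 0.22092987]
rimA [0.62344705 0.22152226]
rimA [0.62488455 0.22094998]
lid [ 0.4796446 -0.2849914] [ 0.47658999 -0.28300482]
[0.58337946 0.1055552  0.045     ]
[ 0.44990164 -0.1392794   0.045     ]
[ 0.45073154 -0.14542703  0.045     ]
[0.58329985 0.10140431 0.045     ]
```

Call:
carry_out(
  targets=[0,15,20,0,0,0,15,20,0,0,0,15,20,0,0,0,15,20,0,0,0,15,20,0,0,0,15,20,0,0,0,15,20,0,0,0,15,20,0,0,0,15,20,0,0,0,15,20,0,0,0,15,20,0,0,0,15,20,0,0,0,15,20,-5,0,0,15,20,-10,0,0,15,20,-15,0,0,15,20,-15,0,0,16,20,-15,0,0,16,19,-15,0,0,0,0,0,0],
  newtons=50,
)

```text
t: 2.2
eef_pos: [0.4805, -0.279, 0.1289]
tool_rot: [-0.002, 0.987, 0.158, -0.0]
contact_force: [0.1, -0.5, -0.9]
gripper_width: 0.999
grasp_force: 0.0
```

Call:
carry_out(
  targets=[0,-2,-5,-20,0,0,0,0,-20,0,0,0,0,-20,0,0,0,0,-20,0,0,0,0,-15,0,0,0,0,-10,0,0,0,0,-6,0,0,0,0,0,0,0,0,0,0,0,255,0,0,0,0,255,0,0,0,0,255,0,0,0,0,255,0,0,0,0,255,0,0,0,0,255,0,0,0,0,255,0,0,0,0,255,0,0,0,0],
  newtons=50,
)

```text
t: 3.9
eef_pos: [0.4771, -0.2885, 0.0197]
tool_rot: [-0.0, 0.988, 0.155, -0.0]
contact_force: [0.3, -0.4, 0.3]
gripper_width: 0.001
grasp_force: 0.0
```

```bash
python3 - <<'E'
from h import *
T=cam('top');S=cam('scene')
a=cv2.resize(T['frame'][200:350,330:480],None,fx=3.5,fy=3.5,interpolation=cv2.INTER_CUBIC)
b=cv2.resize(S['frame'][160:310,320:390+80],None,fx=3.5,fy=3.5,interpolation=cv2.INTER_CUBIC)
cv2.imwrite('pics/c2.png',cv2.resize(np.hstack([a,b]),(800,400))[...,::-1])
o=bot.get_obs(); print(o['eef_pos'],o['gripper_width'],proj(T,o['eef_pos']),proj(S,o['eef_pos']))
E
```

```text
[ 0.47709203 -0.28847507  0.01970029] -0.001666876904993081 [[406.57671053 274.74606237]] [[402.76065964 237.79754408]]
```

View pics/c2.png

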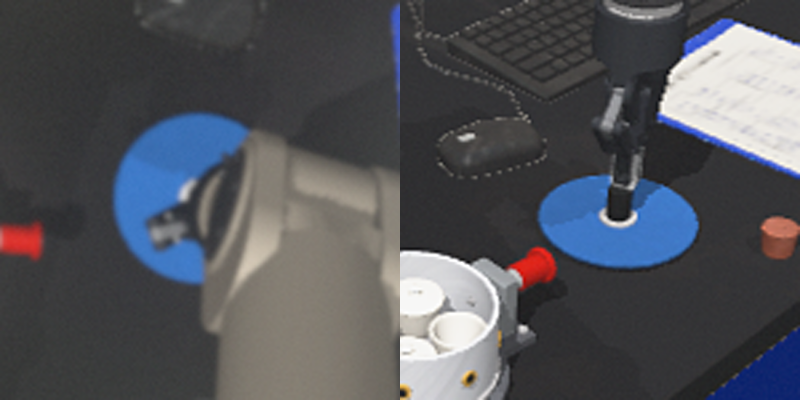

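The right-hand crop shows dark fingertips meeting the black knob at about (620,195), with the lid unmoved. But the opening reads 0, so I'll enlarge this area.

```bash
python3 - <<'E'
from h import *
S=cam('scene')
b=cv2.resize(S['frame'][190:265,365:445],None,fx=7.5,fy=7.5,interpolation=cv2.INTER_CUBIC).astype(np.float32)
b=255*(b/255)**.45
cv2.imwrite('pics/c3.png',b[...,::-1])
k=np.array([.4785,-.2842,0]); print((proj(S,k+[[0,0,.011],[0,0,.043]])-[365,190])*7.5)
E
```

```text
[[268.64228473 385.34380397]
 [276.74734929 299.14154865]][ WARN:0@0.700] global loadsave.cpp:1063 imwrite_ Unsupported depth image for selected encoder is fallbacked to CV_8U.
```

View pics/c3.png

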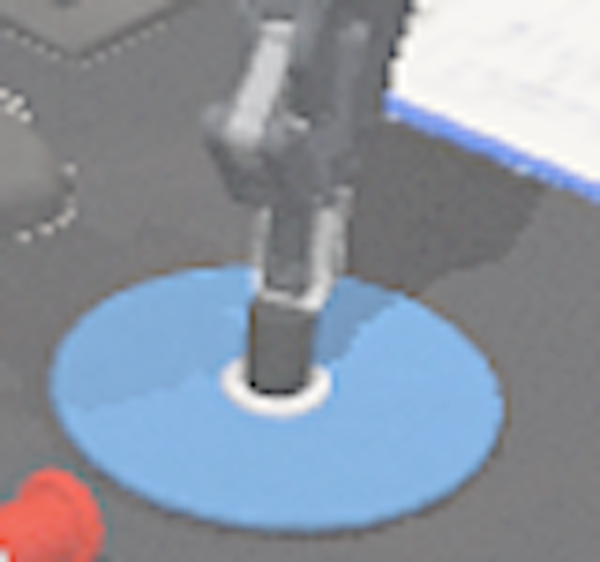

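The fingers are shut and sit behind or above the knob, which spans (250–312, 300–390) in this crop. So there is an offset between the arm's readings and the cameras. I'll raise the shut fingers and compare their imaged tip with the projected TCP.

Call:
carry_out(
  targets=[255,0,0,20,0,255,0,0,20,0,255,0,0,20,0,255,0,0,0,0,255,0,0,0,0],
)

```text
t: 4.55
eef_pos: [0.4772, -0.2886, 0.0798]
tool_rot: [0.0, 0.988, 0.155, 0.0]
contact_force: [-0.6, 0.9, -0.0]
gripper_width: -0.002
grasp_force: 0.0
```

```bash
python3 - <<'E'
from h import *
S=cam('scene');T=cam('top')
def g(c,r0,c0):
    b=cv2.resize(c['frame'][r0:r0+110,c0:c0+80],None,fx=5,fy=5,interpolation=cv2.INTER_CUBIC)
    return (255*(b/255.)**.45).astype(np.uint8)
cv2.imwrite('pics/c4.png',np.hstack([g(S,160,365),g(T,220,365)])[...,::-1])
p=bot.get_obs()['eef_pos']; print(p,(proj(S,p)-[365,160])*5,(proj(T,p)-[365,220])*5+[400,0])
print(disc(T,(404,274),.011),disc(S,(401,243),.011))
E
```

```text
[ 0.47638333 -0.28814607  0.07878356] [[199.95532401 281.73309117]] [[630.41909564 282.03257653]]
[ 0.48019212 -0.27947893] [ 0.47683404 -0.28326269]
```

View pics/c4.png

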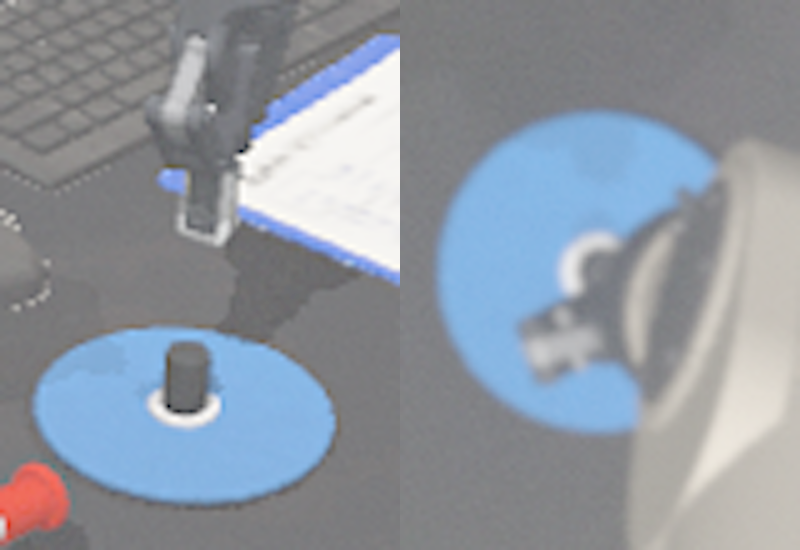

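The shut fingertip appears at (205,240) in the crop, but the reported TCP projects to (200,282). The real tips are therefore about 20 mm higher than reported, which explains why they closed over the knob top. I'll reopen, shift slightly, go lower and close again.

Call:
carry_out(
  targets=[0,1,3,0,0,0,0,0,0,0,0,0,0,0,0,0,0,0,0,0,0,0,0,0,0,0,0,0,0,0,0,0,0,0,0,0,0,0,-20,0,0,0,0,-20,0,0,0,0,-15,0,0,0,0,-10,0,0,0,0,-5,0,0,0,0,-4,0,0,0,0,0,0],
)

```text
t: 6.05
eef_pos: [0.4781, -0.2855, 0.0056]
tool_rot: [0.0, 0.988, 0.155, -0.0]
contact_force: [-0.0, -0.1, 0.2]
gripper_width: 0.997
grasp_force: 0.0
```

Call:
carry_out(
  targets=[255,0,0,0,0,255,0,0,0,0,255,0,0,0,0,255,0,0,0,0,255,0,0,0,0,255,0,0,0,0,255,0,0,0,0,255,0,0,0,0],
  newtons=50,
)

```text
t: 6.85
eef_pos: [0.4783, -0.2856, 0.0062]
tool_rot: [0.0, 0.988, 0.155, 0.0]
contact_force: [-2.6, 1.1, 5.5]
gripper_width: 0.225
grasp_force: 48.9
```

Gripped. Now a small lift to check the hold.

Call:
carry_out(
  targets=[255,0,0,4,0,255,0,0,8,0,255,0,0,12,0,255,0,0,16,0,255,0,0,20,0,255,0,0,20,0,255,0,0,20,0,255,0,0,20,0,255,0,0,20,0,255,0,0,20,0,255,0,0,0,0,255,0,0,0,0],
)

```text
t: 8.05
eef_pos: [0.478, -0.2855, 0.166]
tool_rot: [0.0, 0.988, 0.155, 0.0]
contact_force: [0.6, -0.1, -2.0]
gripper_width: 0.224
grasp_force: 49.1
```

```bash
python3 - <<'E'
from h import *
S=cam('scene');T=cam('top');p=bot.get_obs()['eef_pos'];print(p)
uv=proj(S,[.478,-.284,.17])[0]
for z in(.165,.171): print(z,disc(S,uv,z),disc(T,proj(T,[.478,-.284,.17])[0],z))
a=np.hstack([S['frame'][100:300,280:520],T['frame'][180:380,320:560]])
cv2.imwrite('pics/c5.png',cv2.resize(a,(800,333))[...,::-1])
E
```

```text
[ 0.47719897 -0.28504773  0.16464558]
0.165 [ 0.43029331 -0.29225922] [ 0.47950941 -0.28037743]
0.171 [ 0.42264529 -0.28331249] [ 0.47801849 -0.28072971]
```

View pics/c5.png

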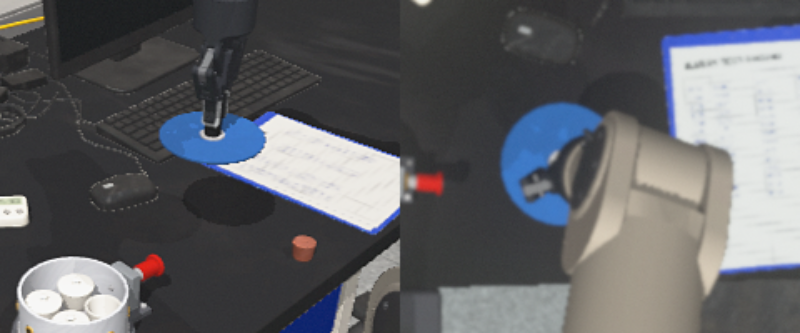

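The lid is lifted and level, with its disc at about (212,138) in the crop. Now carry it over the drum, turning the wrist on the way to suit the plunger.

Call:
carry_out(
  targets=[255,6,10,0,2,255,6,20,0,2,255,6,20,0,2,255,6,20,0,2,255,6,20,0,2,255,6,20,0,2,255,6,20,0,2,255,6,20,0,2,255,6,20,0,2,255,6,20,0,2,255,6,20,0,2,255,6,20,0,2,255,6,20,0,2,255,6,20,0,2,255,6,20,0,2,255,6,20,0,2,255,6,20,0,2,255,6,20,0,2,255,6,20,0,2,255,6,20,0,2],
)

```text
t: 10.15
eef_pos: [0.5986, 0.1062, 0.1657]
tool_rot: [0.0, 0.875, 0.485, 0.0]
contact_force: [0.2, 0.6, -2.3]
gripper_width: 0.222
grasp_force: 49.1
```

Call:
carry_out(
  targets=[255,6,20,0,2,255,6,20,0,2,255,6,20,0,2,255,6,20,0,2,255,3,20,0,2,255,0,15,0,2,255,0,0,0,0,255,0,0,0,0,255,0,0,0,0,255,0,0,0,0],
)

```text
t: 11.15
eef_pos: [0.6253, 0.2179, 0.1657]
tool_rot: [0.0, 0.82, 0.572, -0.0]
contact_force: [0.3, 0.5, -2.4]
gripper_width: 0.227
grasp_force: 49.2
```

```bash
python3 - <<'E'
from h import *
S=cam('scene');T=cam('top');p=bot.get_obs()['eef_pos'];o=bot.get_obs()
print(p,o['tool_rot'],o['q'],o['contact_force'])
q=o['tool_rot'];print('toolx yaw',np.degrees(2*np.arctan2(q[2],q[1])))
z=.171
print(disc(S,proj(S,[*p[:2],z])[0],z),disc(T,proj(T,[*p[:2],z])[0],z))
a=np.hstack([S['frame'][160:360,80:320],T['frame'][120:320,70:310]])
cv2.imwrite('pics/c6.png',cv2.resize(a,(800,333))[...,::-1])
E
```

```text
[0.62528056 0.21841265 0.1657866 ] [ 2.75326401e-04  8.20253158e-01  5.72000588e-01 -9.22320779e-05] [-0.09762401  0.53665691 -0.47347565  1.60054632  0.26966073  1.06990821
 -0.99729654] [-0.31118235  0.44486584 -2.5076362 ]
toolx yaw 69.77970533970795
[0.61995078 0.22115382] [0.62503681 0.22165351]
```

View pics/c6.png

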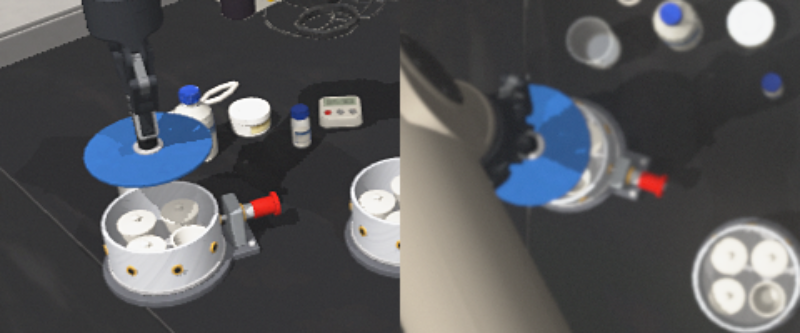

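The lid hangs centred above drum A, with the disc at (148,148) in the scene crop. Lower it slowly.

Call:
carry_out(
  targets=[255,1,1,-14,0,255,0,0,-18,0,255,0,0,-18,0,255,0,0,-14,0,255,0,0,-8,0,255,0,0,-5,0,255,0,0,-4,0,255,0,0,-3,0,255,0,0,-2,0,255,0,0,-2,0,255,0,0,-1,0,255,0,0,0,0],
)

```text
t: 12.45
eef_pos: [0.6261, 0.2205, 0.0767]
tool_rot: [0.0, 0.82, 0.573, 0.0]
contact_force: [0.2, 0.5, -2.4]
gripper_width: 0.222
grasp_force: 49.1
```

```bash
python3 - <<'E'
from h import *
S=cam('scene');T=cam('top');o=bot.get_obs();print(o['eef_pos'],o['contact_force'],o['torque'])
p=o['eef_pos'];z=p[2]+.005
print(disc(S,proj(S,[*p[:2],z])[0],z),disc(T,proj(T,[*p[:2],z])[0],z))
E
```

```text
[0.62616751 0.22056116 0.07685291] [-0.18135825  0.1748905  -2.61422489] [-0.01008479  0.01587768  0.00553027]
[0.6217582  0.22334603] [0.62390143 0.21146086]
```

Call:
carry_out(
  targets=[255,0,0,-1,0,255,0,0,-1,0,255,0,0,-1,0,255,0,0,0,0,255,0,0,0,0],
)

```text
t: 13.05
eef_pos: [0.6261, 0.2206, 0.0743]
tool_rot: [0.0, 0.82, 0.573, 0.0]
contact_force: [-2.7, -1.9, 4.6]
gripper_width: 0.219
grasp_force: 49.8
```

Contact came at the seated height. Release and rise.

Call:
carry_out(
  targets=[0,0,0,0,0,0,0,0,0,0,0,0,0,0,0,0,0,0,0,0,0,0,0,0,0,0,0,0,0,0,0,0,0,0,0,0,0,0,0,0,0,0,0,5,0,0,0,0,10,0,0,0,0,15,0,0,0,0,15,0,0,0,0,15,0,0,0,0,15,0,0,-3,-9,0,0,0,-7,-20,0,0,0,-7,-20,0,0,0,-7,-20,0,0],
)

```text
t: 14.85
eef_pos: [0.6012, 0.1498, 0.1482]
tool_rot: [0.0, 0.82, 0.572, -0.001]
contact_force: [0.1, -0.3, 0.9]
gripper_width: 0.997
grasp_force: 0.0
```

```bash
python3 - <<'E'
from h import *
S=cam('scene');T=cam('top');o=bot.get_obs();p=o['eef_pos'];print(p,o['contact_force'])
z=.079
print(disc(S,proj(S,[.625,.221,z])[0],z),disc(T,proj(T,[.625,.221,z])[0],z))
for c in(T,S):
    for ce,s,m in blobs(c,'red'): print(back(c,ce,.045),s)
a=np.hstack([S['frame'][200:350,110:290],T['frame'][160:310,110:290]])
cv2.imwrite('pics/c7.png',cv2.resize(a,(800,333))[...,::-1])
E
```

```text
[0.60121959 0.14655999 0.14800597] [-0.52881465  0.17245208 -0.88496351]
[0.62257526 0.22235376] [0.61651433 0.16496965]
[0.5837416  0.10516726 0.045     ] [214 224  15  13 128]
[ 0.44994638 -0.13918849  0.045     ] [331 285  14  11 119]
[ 0.45073154 -0.14542703  0.045     ] [361 253  18  15 152]
[0.58329985 0.10140431 0.045     ] [230 275  18  16 175]
```

View pics/c7.png

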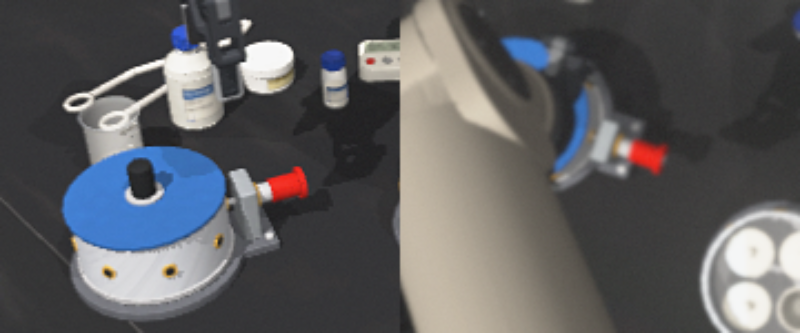

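The lid sits level on the rim, with its disc at (145,197) and the knob upright. The plunger's red grip is at (285,187). Next, move above it and settle.

Call:
carry_out(
  targets=[0,-5,-13,0,0,0,-5,-13,0,0,0,-5,-12,0,0,0,0,0,-10,0,0,0,0,-15,0,0,0,0,-15,0,0,0,0,0,0,0,0,0,0,0,0,0,0,0,0],
)

```text
t: 15.85
eef_pos: [0.5874, 0.1141, 0.1089]
tool_rot: [-0.0, 0.82, 0.573, 0.0]
contact_force: [0.2, 0.5, -0.3]
gripper_width: 1.001
grasp_force: 0.0
```

```bash
python3 - <<'E'
from h import *
for i in range(4):
    S=cam('scene'); o=bot.get_obs(); print(o['eef_pos'],o['contact_force'])
q=o['tool_rot'];print(np.degrees(2*np.arctan2(q[2],q[1])))
E
```

```text
[0.58754263 0.11408354 0.10914147] [-0.52598452 -0.09981202 -0.61682336]
[0.58757003 0.11389841 0.10923072] [-0.25020279  0.74789937  0.22681417]
[0.58751236 0.11384356 0.10924628] [0.11702591 0.13596279 0.09260499]
[0.58746345 0.11372134 0.10921701] [-0.53991865 -0.11148816 -0.75276272]
69.86923002313138
```

Call:
carry_out(
  targets=[0,-2,-5,-10,0,0,0,0,-20,0,0,0,0,-20,0,0,0,0,-20,0,0,0,0,-15,0,0,0,0,-10,0,0,0,0,-5,0,0,0,0,-3,0,0,0,0,0,0],
)

```text
t: 16.95
eef_pos: [0.5853, 0.1086, 0.0059]
tool_rot: [0.0, 0.82, 0.573, 0.0]
contact_force: [0.0, 0.4, -0.3]
gripper_width: 1.0
grasp_force: 0.0
```

Call:
carry_out(
  targets=[255,0,0,0,0,255,0,0,0,0,255,0,0,0,0,255,0,0,0,0,255,0,0,0,0,255,0,0,0,0,255,0,0,0,0,255,0,0,0,0,255,0,0,0,0],
  newtons=80,
)

```text
t: 17.85
eef_pos: [0.5861, 0.1082, 0.0063]
tool_rot: [0.001, 0.82, 0.572, 0.001]
contact_force: [1.3, -2.2, 5.0]
gripper_width: 0.228
grasp_force: 78.3
```

```bash
python3 - <<'E'
from h import *
S=cam('scene');T=cam('top');o=bot.get_obs();print(o['eef_pos'],o['contact_force'])
for ce,s,m in blobs(S,'red'): print(ce,s)
a=np.hstack([S['frame'][230:330,130:290],T['frame'][170:270,130:290]])
cv2.imwrite('pics/c8.png',cv2.resize(a,(800,250),interpolation=cv2.INTER_CUBIC)[...,::-1])
E
```

```text
[0.58606894 0.1082235  0.00625823] [ 2.23810081 -1.85967934  5.14217877]
[370.67105263 259.77631579] [361 253  18  15 152]
```

View pics/c8.png

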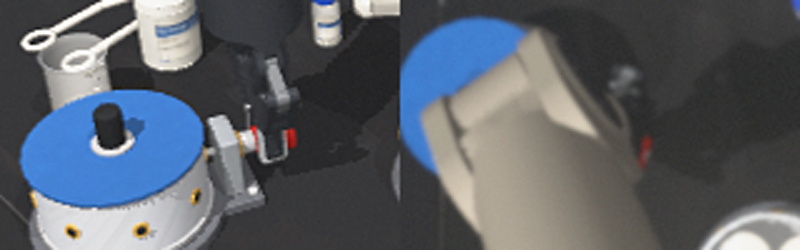

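The red grip is held between the fingers at (270,140), with its flange outside them. Now pull.

Call:
carry_out(
  targets=[255,-0.7,-1.9,0,0,255,-0.7,-1.9,0,0,255,-0.7,-1.9,0,0,255,-0.7,-1.9,0,0,255,-0.7,-1.9,0,0,255,-0.7,-1.9,0,0,255,-0.7,-1.9,0,0,255,-0.7,-1.9,0,0,255,-0.7,-1.9,0,0,255,0,0,0,0,255,0,0,0,0],
)

```text
t: 19.05
eef_pos: [0.5812, 0.0946, 0.0064]
tool_rot: [-0.0, 0.819, 0.573, 0.003]
contact_force: [7.1, 5.5, -1.1]
gripper_width: 0.232
grasp_force: 78.2
```

Call:
carry_out(
  targets=[255,-0.3,-1,0,0,255,-0.3,-1,0,0,255,-0.3,-1,0,0,255,-0.3,-1,0,0,255,0,0,0,0,255,0,0,0,0],
)

```text
t: 19.65
eef_pos: [0.58, 0.0912, 0.0064]
tool_rot: [-0.001, 0.819, 0.573, 0.004]
contact_force: [7.7, 5.8, -1.4]
gripper_width: 0.227
grasp_force: 78.2
```

Call:
carry_out(
  targets=[255,-0.2,-1,0,0,255,-0.2,-1,0,0,255,-0.3,-1,0,0,255,-0.3,-1,0,0,255,0,0,0,0,255,0,0,0,0],
)

```text
t: 20.25
eef_pos: [0.5794, 0.0896, 0.0064]
tool_rot: [-0.001, 0.819, 0.574, 0.005]
contact_force: [9.7, 10.9, -5.0]
gripper_width: 0.229
grasp_force: 78.4
```

The force jump at 19.8 mm of travel indicates the hard stop. A little more pull for margin, then one last look.

Call:
carry_out(
  targets=[255,-0.2,-1,0,0,255,-0.2,-1,0,0,255,0,0,0,0,255,0,0,0,0,255,0,0,0,0],
)

```text
t: 20.75
eef_pos: [0.5795, 0.0896, 0.0065]
tool_rot: [-0.002, 0.819, 0.574, 0.006]
contact_force: [9.3, 15.3, -7.4]
gripper_width: 0.228
grasp_force: 78.4
```

```bash
python3 - <<'E'
from h import *
S=cam('scene');o=bot.get_obs();print(o['eef_pos'],o['contact_force'],o['gripper_width'])
print(disc(S,proj(S,[.625,.221,.079])[0],.079))
cv2.imwrite('pics/c9.png',cv2.resize(S['frame'][230:330,140:280],(800,571),interpolation=cv2.INTER_CUBIC)[...,::-1])
E
```

```text
[0.57947312 0.08960034 0.00650445] [10.12243845 13.50476213 -7.18661329] 0.225257176472464
[0.62343692 0.22185289]
```

View pics/c9.png

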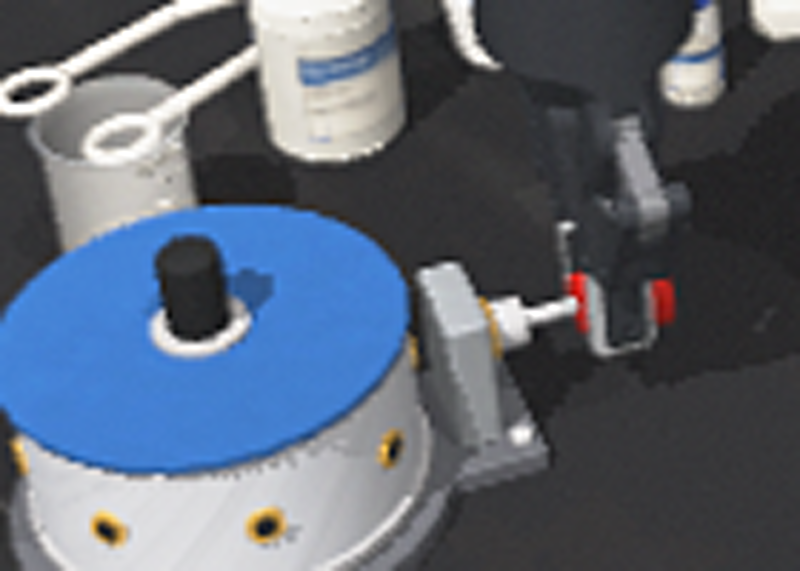

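The red knob at (620,305) is pulled off the barrel with its bright rod exposed at (550,310), and the fingers still hold it. It is at its stop, and the lid is level on the drum. Handing in.

```bash
python3 -c "
from station import bot
print(bot.hand_in())"
```

```text
the job is handed in; nothing more can be done
None
```

The job is handed in at about 21 s: the blue lid is lowered home and level on the farther carousel and released, and the red plunger is held at its hard stop (about 20 mm) in the gripper.

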